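# Put the cheese delivery away beside its own kind

### The arm

A 7-joint arm with a two-finger parallel gripper is mounted at the origin on the work surface. World frame = base frame: x ahead of the robot, y to its left, z up, the work surface at z = 0. Lengths are in m, angles in degrees, forces in N, time in s.
With the tool pointing down it reaches from about 0.425 to 0.875 m from the base axis. Payload 4.7 kg.
Tool frame: the origin (TCP) lies on the centre line of the jaws, within the pads' length; the fingertips stand 17 mm ahead of it and the grasp point (between the pads) lies 2 mm behind it; z points along the fingers, y is the line along which they close (so a half turn about z gives the same grasp; the last joint's range is limited). The gripper opens to 87 mm and grips with 3 to 60 N. Pads are 19 mm wide; open, the fingers measure 117 mm over their backs; the gripper's body (75 mm by 190 mm) begins 51 mm behind the grasp point.
Start: joints at [-64.223, 18.392, -4.016, 83.108, 1.295, 78.541, -3.26], TCP at [0.274, 0.589, 0.24] pointing down, gripper open.
Joint ranges: [-163.93, 163.93], [-17.29, 119.83], [-79.2, 71.16], [3.27, 140.29], [-89.18, 269.18], [5.43, 117.66], [-154.24, 154.24]. Speed limits (degrees/s): [147.25, 147.25, 180, 180, 180, 180, 180].

### API

Orientations are given as a 3x3 rotation matrix whose columns are the frame's x, y, z axes.
In Python, from bench import status, camera, camera_model, arm, nets gives the robot as it stands.
- The arm moves only by the tool step_arm, never from a script. Its argument "targets" is a list of rows, each an object with "angular": the turn, a rotation vector about the tool's x, y, z in units of 6 degrees (1.0 is 6 degrees), a list of three; "dp": the shift along the tool's x, y, z in units of 25 mm (1.0 is 25 mm), a list of three; "claw": the opening, from 0 (shut) to 1 (fully open). A call has 1 to 12 rows; each row is the pose to reach, as a shift and turn from the pose commanded when the call began, along the tool's axes at that moment; what a row does not reach only later rows make up. A row lasts 1/10 s, in which the tool goes at most 50 mm and 8.59 degrees, less where a joint would pass 70% of its speed; a pose out of reach is approached as far as the arm can. A call with a gripper value outside its range is refused whole. The fingers move at their own pace and stop on an object; "squeeze" is the grip in N (left out, the last holds). Time passes only in rows, so rows that repeat a pose let the fingers close. It gives the time, the measured TCP pose, the force, the opening and the grip force at its end, in the units of the state.
- status.state(): the state, without advancing time (a new reading comes with each control period).
- camera(name): name is "scene" or "top" or "wrist"; returns the picture (480x640x3 uint8, red, green, blue); there is no depth.
- camera_model(name): a dict with "fov_y" (degrees; the focal length in pixels is half the picture's height over the tangent of half this angle, whatever the lens; pixels are square), "cx", "cy" (the principal point, pixels), "D" ([k1, k2, p1, p2, k3] as OpenCV has them; the pictures are not rectified), "world_to_cam" (4x4, takes a point from world to camera coordinates). Camera axes: x right, y down, z forward; pixel columns grow to the right and rows downward; lengths in m; the calibration is good to about 2 mm. A picture is of the moment at which its call begins: read the wrist's pose just before it. camera_model takes no time and is no camera call; for the wrist camera it gives the pose at the moment of the call.
- arm.close_job(): hands the job in; it is judged then, once.
Trained networks look in the newest picture that a camera, given by its name, has taken for a name from the list of things; names that differ only in an ending like _2 or _b are one class to them, and where a whole thing is asked for, a point or a joint stands for the part that bears it (a point fixed in the world has none). Each returns a list of dicts, best first, with "p" (0 to 1); they miss things now and then, are a little off and sometimes report something else, mostly with a low value. They report only what shows in the picture. A call takes as long as a camera call. They do not tell look-alikes from the thing itself.
- nets.spot_in(camera, target): "point" ([x, y, z] in m, in world coordinates, good to about 4 mm: the middle of the surface that is visible of it).
- nets.masks_of(camera, target): "pixels" (480x640 bool, what is visible of it).
The state is a dict: "t": time; "qpos": joint angles; "dq": joint speeds; "effort": joint torques, N m; "position": TCP position; "ee_rot": TCP orientation; "contact_force": force on the tool from outside, world axes, zero at the start; "wrist_torque": the same for the moment, N m; "grip_width": finger opening in m; "finger_force": force on a finger pad.
Only numpy, scipy, OpenCV 4.12 (cv2) and the standard library are available. Lean on these libraries where they do the work, as an engineer would, in place of code of your own. Each camera call takes 0.05 s, during which the arm holds its last target. There are 200 camera calls.

### The job

Four newly delivered cheeses are piled up on the dark board strewn with straw: take the pile apart from the top and set each cheese on the display board where one of its own kind already lies, flat in the middle of the free half and turned parallel to its neighbour (either way round). Do not tip any cheese over or put it on the bare counter, and leave the cheeses already on display and the mustard jar where they are.

Things in the scene. Friction and masses are not known exactly. Their poses are not given: they have to be found in the camera images.
- half_new: Small half wheel of cheese, D-shaped from above, grey rind, pale cut face: 46 mm wide along x (flat cut at its -x side, crown of the rind at +x), 92 mm long along y, 34 mm high, about 0.14 kg. Origin: middle of the 46 x 92 mm outline, at the underside; z up. To be moved: top of the pile, underside at z = 102 mm, lying across square_new and round_new, length along the loaf's.
- square_new: Small square cheese, 54 x 54 mm from above (sides along x and y), 40 mm high, about 0.13 kg. Origin: centre of its underside; z up. To be moved: in the pile, on one end of loaf_new (42 mm from the loaf's middle; underside at z = 62 mm), its sides along the loaf's, half covered by half_new.
- round_new: Small round drum of cheese, 56 mm in diameter, 40 mm high, about 0.11 kg. Origin: centre of its underside; z up. To be moved: in the pile, on the other end of loaf_new (42 mm from the loaf's middle; underside at z = 62 mm), half covered by half_new. Gap to square_new: 29 mm.
- loaf_new: Large oblong loaf of cheese, 66 mm wide along x, 168 mm long along y, 48 mm high, about 0.55 kg. Origin: centre of its underside; z up. To be moved: bottom of the pile, on a low dark board strewn with straw (130 x 210 mm, 14 mm high) near the robot; carries the three other cheeses.
- half_shown: Same kind, size, origin and axes as half_new, already on display; loose. It lies on the far half (as seen from the robot) of a light wooden board, 210 mm (along this cheese's x) x 186 mm, 18 mm high. The middle of the board's free half is at (-106, 0, 0) mm in this cheese's frame, at the height of its underside.
- square_shown: Same kind, size, origin and axes as square_new, already on display; loose. It lies on the far half (as seen from the robot) of a light wooden board, 210 mm (along this cheese's x) x 186 mm, 18 mm high. The middle of the board's free half is at (-106, 0, 0) mm in this cheese's frame, at the height of its underside.
- round_shown: Same kind, size, origin and axes as round_new, already on display; loose. It lies on the far half (as seen from the robot) of a light wooden board, 210 mm (along this cheese's x) x 186 mm, 18 mm high. The middle of the board's free half is at (-106, 0, 0) mm in this cheese's frame, at the height of its underside.
- loaf_shown: Same kind, size, origin and axes as loaf_new, already on display; loose. It lies on the far half (as seen from the robot) of a light wooden board, 210 mm (along this cheese's x) x 186 mm, 18 mm high. The middle of the board's free half is at (-106, 0, 0) mm in this cheese's frame, at the height of its underside.
- jar: Bystander: closed jar of mustard with a brass lid, 62 mm in diameter, 85 mm high, standing loose on the counter. Origin: centre of its underside.
Not all that is in view belongs to the job. Leave any red look-alike of the square_new alone.

How it is judged:
By the outcome, as a careful person would: the job done as asked, in the order asked, and still so for the second after the job is handed in, with the robot touching nothing.
It also fails if it takes over 96 s, if anything falls off the work surface, if the arm or the gripper's body presses on something with over 40 N, if the wrist force passes 120 N, or if a joint passes its speed limit or range.

## Working session

There is one attempt and no reset: what is moved stays moved. The work goes in short steps, Python scripts to look and compute and a tool call to move; the robot and the scene stay as the last step left them, time stands still between calls to the robot, and variables do not carry over. Pictures are saved under pics/ and viewed, at most 14 in all, crops included, and the job is handed in when it is done.

Besides the shell and the picture viewer there is one more tool, called as name(argument=value, ...) on one line, values as JSON. step_arm: Moves the arm, as the interface text tells. Its arguments: {"type":"object","properties":{"targets":{"type":"array"},"squeeze":{"type":"number"}},"required":["targets"]}

```bash
ls; mkdir -p pics; python3 - <<'E'
from bench import status, camera, camera_model, arm, nets
import cv2,numpy as np
s=status.state();print(s)
ims=[]
for c in("scene","top"):
    im=camera(c);cv2.imwrite(f"pics/{c}0.png",im[:,:,::-1])
    m=camera_model(c);print(c,m['fov_y'],m['cx'],m['cy'],m['D'],np.round(m['world_to_cam'],3).tolist())
for t in "half_new square_new round_new loaf_new jar".split():
    for c in ("top","scene"):
        print(t,c,[(round(d['p'],2),np.round(d['point'],3).tolist()) for d in nets.spot_in(c,t)])
print(status.state()['t'])
E
```

```text
pics
{'t': 0.0, 'qpos': array([-64.22388682,  18.43668975,  -4.0149563 ,  83.1757779 ,
         1.29597765,  78.53948193,  -3.26094075]), 'dq': array([ 0.02229018, -0.00121427,  0.01973751, -0.02441495, -0.00078325,
       -0.00625728,  0.00844475]), 'effort': array([ 2.05362194e-04, -4.91298294e+01, -4.04154276e-01, -3.12532425e+01,
       -6.41836273e-02,  4.36759565e-02,  1.65912284e-04]), 'position': array([0.27421131, 0.58875485, 0.23848059]), 'ee_rot': array([[-9.06546405e-01,  4.22105625e-01, -6.76437557e-04],
       [ 4.22106150e-01,  9.06544746e-01, -1.73841091e-03],
       [-1.20572110e-04, -1.86147861e-03, -9.99998260e-01]]), 'contact_force': array([ 0.12404323,  0.56126899, -0.31800416]), 'wrist_torque': array([-0.040346  ,  0.00952204,  0.04195734]), 'finger_force': 0.0, 'grip_width': 0.08706607767700326}
scene 51.933241751737334 317.3741251800542 245.1202178157202 [-0.09926652  0.          0.          0.          0.        ] [[-0.185, 0.983, -0.009, 0.083], [0.803, 0.145, -0.578, -0.332], [-0.566, -0.114, -0.816, 1.436], [0.0, 0.0, 0.0, 1.0]]
top 46.103537789090446 318.
[... 254 characters left out ...]
6]), (0.74, [0.752, 0.131, 0.061]), (0.28, [0.463, -0.017, 0.101])]
half_new scene [(0.64, [0.469, 0.035, 0.134]), (0.38, [0.764, 0.133, 0.058])]
square_new top [(0.97, [0.529, -0.165, 0.042]), (0.68, [0.456, 0.09, 0.102]), (0.63, [0.224, 0.322, 0.043]), (0.6, [0.315, -0.13, 0.041])]
square_new scene [(0.97, [0.332, -0.126, 0.041]), (0.82, [0.484, 0.078, 0.103]), (0.74, [0.235, 0.325, 0.038]), (0.56, [0.542, -0.164, 0.041])]
round_new top [(0.81, [0.466, -0.02, 0.101])]
round_new scene [(0.8, [0.482, -0.008, 0.099])]
loaf_new top [(0.91, [0.438, 0.022, 0.062])]
loaf_new scene [(0.84, [0.497, 0.037, 0.057])]
jar top [(0.69, [0.352, 0.284, 0.084])]
jar scene [(0.63, [0.377, 0.289, 0.064])]
0.6
```

View pics/top0.png

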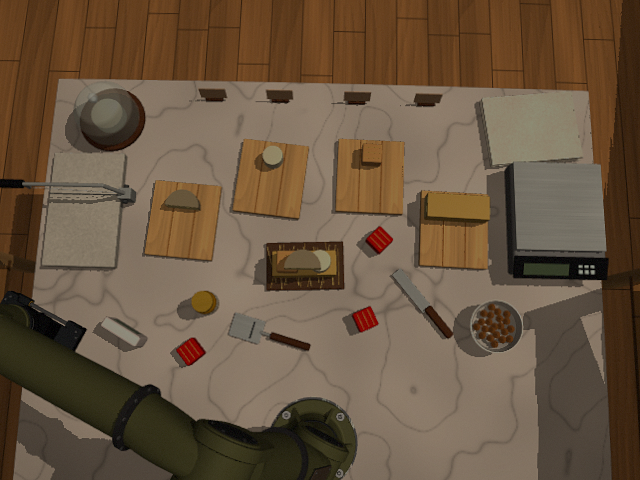

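View pics/scene0.png

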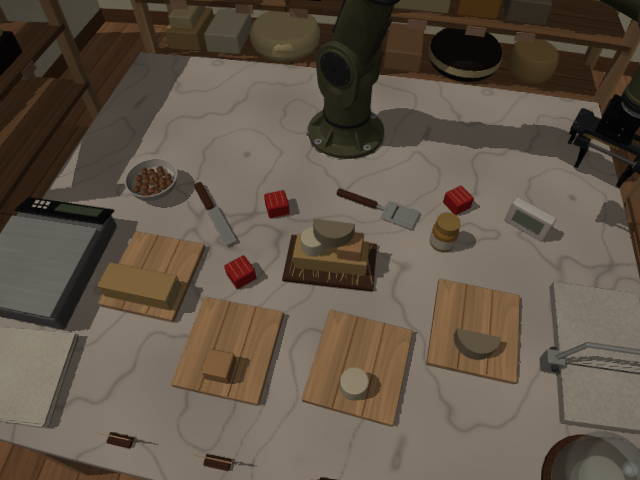

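The top view shows the pile at about (305,262): the half on top, the square at left under it (+y) and the round at right. The display boards are half at (182,220), round at (272,178), square at (370,176) and loaf at (455,230). The red cubes at (379,240), (365,318) and (190,350) are the look-alikes. square_new is the pale piece at the left of the pile (~(285,262)). I'll confirm it in the pile crop after fitting the poses.

```bash
cat > h.py <<'E'
from bench import status, camera, camera_model, arm, nets
import cv2,numpy as np
from scipy.optimize import minimize
def proj(P,m):
    W=np.array(m['world_to_cam']);f=240/np.tan(np.radians(m['fov_y']/2))
    K=np.array([[f,0,m['cx']],[0,f,m['cy']],[0,0,1.]])
    return cv2.projectPoints(np.asarray(P,float),cv2.Rodrigues(W[:3,:3])[0],W[:3,3],K,np.array(m['D'],float))[0][:,0]
def box(a,b):return np.array([[-a,-b],[a,-b],[a,b],[-a,b]])/2000
th=np.radians(np.arange(0,360,10))
def D():  # half: flat at x=-23, crown at +23, length 92 (r=46)
    t=np.radians(np.arange(-90,91,6));return np.c_[-.023+.046*np.cos(t),.046*np.sin(t)]
SH=dict(half=(D(),.034),square=(box(54,54),.040),round=(.028*np.c_[np.cos(th),np.sin(th)],.040),loaf=(box(66,168),.048),board=(box(210,186),.018))
def verts(kind,x,y,yaw,z0):
    p,h=SH[kind];c,s=np.cos(yaw),np.sin(yaw);q=p@np.array([[c,s],[-s,c]])+[x,y]
    return np.vstack([np.c_[q,np.full(len(q),z0)],np.c_[q,np.full(len(q),z0+h)]])
S=4
def render(kind,p,z0,m):
    M=np.zeros((480*2,640*2),np.uint8)
    u=proj(verts(kind,*p,z0),m)*2+.5
    cv2.fillConvexPoly(M,cv2.convexHull(np.round(u*16).astype(np.int32)),1,shift=4);return M>0
def fit(kind,z0,p0,obs,ignore=None):
    # obs: list of (mask,model[,ignore]); maximise IoU
    def cost(q):
        c=0
        for mk,m,ig in obs:
            R=render(kind,(q[0],q[1],q[2]),z0,m);A=cv2.resize(mk.astype(np.uint8),None,fx=2,fy=2,interpolation=0)>0
            ok=~(cv2.resize(ig.astype(np.uint8),None,fx=2,fy=2,interpolation=0)>0)
            c-=(R&A&ok).sum()/max(1,((R|A)&ok).sum())
        return c/len(obs)
    best=None
    for k in range(2):
        x0=np.array(p0 if best is None else best.x)
        d=.02 if k==0 else .005
        sim=np.vstack([x0,x0+[d,0,0],x0+[0,d,0],x0+[0,0,10*d]])
        r=minimize(cost,x0,method='Nelder-Mead',options=dict(initial_simplex=sim,xatol=1e-4,fatol=1e-5,maxiter=200))
        if best is None or r.fun<best.fun:best=r
    return best.x,-best.fun
E
python3 - <<'E'
from h import *
import pickle
out={}
for c in("top","scene"):
    im=camera(c);out[c]=(im,camera_model(c))
    for t in "half_shown square_shown round_shown loaf_shown half_new square_new round_new loaf_new jar".split():
        L=nets.masks_of(c,t);out[c,t]=L
        for d in L:
            v,u=np.nonzero(d['pixels']);print(c,t,round(d['p'],2),len(u),u.min(),u.max(),v.min(),v.max())
pickle.dump(out,open('m.pkl','wb'))
for t in "half_shown square_shown round_shown loaf_shown".split():
  for c in("top","scene"):
    print(t,[(round(d['p'],2),np.round(d['point'],3).tolist()) for d in nets.spot_in(c,t)])
im=out['top'][0];cv2.imwrite('pics/c1.png',cv2.resize(im[225:300,250:360,::-1],None,fx=6,fy=6,interpolation=2))
E
```

```text
top half_shown 0.81 522 166 200 190 209
top half_shown 0.28 364 263 282 146 167
top square_shown 0.58 458 361 381 144 166
top round_shown 0.76 411 262 283 146 168
top loaf_shown 0.69 1768 425 489 193 223
top half_new 0.86 536 285 319 251 269
top square_new 0.8 463 365 392 227 253
top square_new 0.77 484 177 205 337 364
top square_new 0.72 271 276 296 251 273
top square_new 0.55 471 352 377 306 332
top round_new 0.52 256 314 329 250 273
top loaf_new 0.86 660 271 335 250 278
top loaf_new 0.7 239 314 329 250 272
top jar 0.96 508 192 217 291 315
scene half_shown 0.89 1107 452 501 329 360
scene square_shown 0.65 925 202 236 350 383
scene square_shown 0.54 425 301 324 229 256
scene round_shown 0.84 736 340 366 367 400
scene loaf_shown 0.95 2717 98 180 262 309
scene loaf_shown 0.45 920 201 236 349 383
scene half_new 0.57 910 313 354 219 246
scene square_new 0.8 558 443 472 186 214
scene square_new 0.72 465 337 362 233 261
scene square_new 0.66 671 224 255 256 287
scene square_new 0.65 572 264 289 191 218
scene round_new 0.9 477 301 325 228 256
scene loaf_new 0.7 1558 293 370 235 275
scene jar 0.89 904 430 460 213 252
scene jar 0.18 940 313 354 220 247
half_shown [(0.66, [0.618, -0.368, 0.065]), (0.6, [0.623, 0.367, 0.051]), (0.2, [0.352, 0.282, 0.086])]
half_shown [(0.96, [0.635, 0.366, 0.048])]
square_shown [(0.62, [0.763, -0.14, 0.059])]
square_shown [(0.68, [0.777, -0.133, 0.055]), (0.23, [0.634, 0.364, 0.05])]
round_shown [(0.73, [0.752, 0.131, 0.058]), (0.32, [0.352, 0.283, 0.082])]
round_shown [(0.77, [0.761, 0.132, 0.055])]
loaf_shown [(0.98, [0.618, -0.365, 0.069])]
loaf_shown [(0.78, [0.638, -0.36, 0.067])]
```

View pics/c1.png

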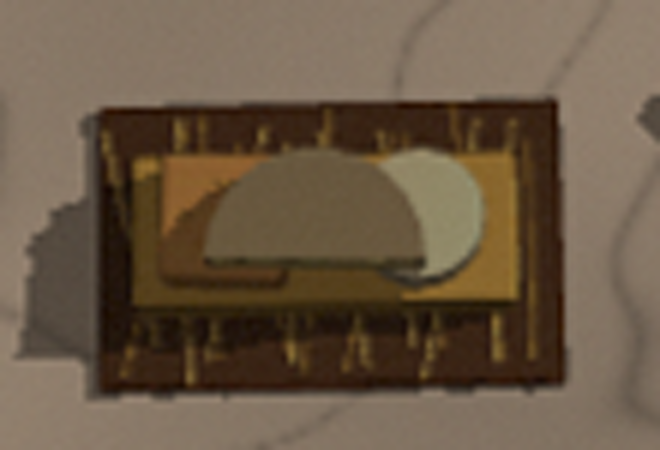

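Confirmed in the crop: the pile has the grey D half on top with its crown towards +x (up). The orange square_new is at the left end (crop ~(220,215)), the round at the right end (~(440,215)), and the loaf is underneath. The red cubes are not part of the pile.

```bash
cat > fit1.py <<'E'
from h import *
import pickle
o=pickle.load(open('m.pkl','rb'));Z=np.zeros((480,640),bool)
pick={('top','square_new'):2,('scene','square_new'):1}
M={(c,t):o[c,t][pick.get((c,t),0)]['pixels'] for c in('top','scene') for t in "half_shown square_shown round_shown loaf_shown half_new square_new round_new loaf_new".split()}
dil=lambda a:cv2.dilate(a.astype(np.uint8),np.ones((3,3)))>0
init=dict(half_new=(.456,.035,0),square_new=(.462,.075,0),round_new=(.462,-.01,0),loaf_new=(.46,.03,0),half_shown=(.63,.366,0),square_shown=(.76,-.135,0),round_shown=(.755,.131,0),loaf_shown=(.63,-.36,0))
z0=dict(half_new=.102,square_new=.062,round_new=.062,loaf_new=.014)
occ=dict(square_new=['half_new','round_new'],round_new=['half_new','square_new'],loaf_new=['half_new','square_new','round_new'])
P={}
for t,p in init.items():
    k=t.split('_')[0]
    res=[]
    for cs in (('top',),('scene',),('top','scene')):
        obs=[]
        for c in cs:
            ig=Z.copy()
            for q in occ.get(t,[]):ig|=M[c,q]
            obs.append((M[c,t],o[c][1],dil(ig) if ig.any() else ig))
        x,s=fit(k,z0.get(t,.018),p,obs);res.append((np.round(x[:2]*1000,1).tolist(),round(np.degrees(x[2]),1),round(s,3)))
    print(t,*res)
    P[t]=x
# boards
for n in ('half','square','round','loaf'):
    x=P[n+'_shown'];c0=x[:2]-.053*np.array([np.cos(x[2]),np.sin(x[2])]) if n!='round' else x[:2]-[.053,0]
    res=[]
    for cs in (('top',),('scene',),('top','scene')):
        obs=[]
        for c in cs:
            im,m=o[c];hsv=cv2.cvtColor(im,cv2.COLOR_RGB2HSV)
            seg=((hsv[:,:,1]>85)&(hsv[:,:,2]>70)).astype(np.uint8)
            u=proj([[*c0,.018]],m)[0]
            big=cv2.dilate(render('board',(c0[0],c0[1],0),.0,m)[::2,::2].astype(np.uint8),np.ones((25,25)))
            seg=cv2.morphologyEx(seg*big,cv2.MORPH_CLOSE,np.ones((5,5)))
            nn,lab,st,_=cv2.connectedComponentsWithStats(seg);seg=lab==1+np.argmax(st[1:,4])
            obs.append((seg,m,dil(M[c,n+'_shown'])))
        q,s=fit('board',0.,(*c0,0 if n=='round' else x[2]),obs);res.append((np.round(q[:2]*1000,1).tolist(),round(np.degrees(q[2]),1),round(s,3)))
    d=.053*np.array([np.cos(q[2]),np.sin(q[2])])
    print('board',n,res,'cheese pred',np.round(1000*(q[:2]+d),1),'TARGET',np.round(1000*(q[:2]-d),1), 'from cheese',np.round(1000*(x[:2]-.106*np.array([np.cos(x[2]),np.sin(x[2])])),1))
E
python3 fit1.py
```

```text
half_new ([458.9, 37.4], np.float64(1.5), np.float64(0.874)) ([461.6, 35.5], np.float64(1.0), np.float64(0.937)) ([461.1, 35.9], np.float64(2.5), np.float64(0.901))
square_new ([460.3, 76.1], np.float64(1.1), np.float64(0.886)) ([457.4, 75.4], np.float64(3.2), np.float64(0.883)) ([457.8, 76.1], np.float64(1.6), np.float64(0.891))
round_new ([463.0, -5.4], np.float64(-4.5), np.float64(0.921)) ([462.5, -6.6], np.float64(9.5), np.float64(0.963)) ([462.8, -6.0], np.float64(1.4), np.float64(0.938))
loaf_new ([459.8, 33.1], np.float64(3.1), np.float64(0.895)) ([461.8, 35.1], np.float64(2.4), np.float64(0.966)) ([460.7, 34.9], np.float64(2.5), np.float64(0.929))
half_shown ([630.3, 367.4], np.float64(-3.4), np.float64(0.914)) ([631.7, 370.6], np.float64(-2.0), np.float64(0.949)) ([631.3, 369.0], np.float64(-3.2), np.float64(0.92))
square_shown ([769.3, -141.3], np.float64(0.2), np.float64(0.921)) ([771.1, -141.0], np.float64(0.4), np.float64(0.91)) ([769.4, -141.2], np.float64(0.4), np.float64(0.911))
round_shown ([754.7, 129.8], np.float64(6.2), np.float64(0.944)) ([756.0, 129.9], np.float
[... 573 characters left out ...]
, ([716.0, -141.3], np.float64(-1.6), np.float64(0.947)), ([716.4, -140.6], np.float64(-1.2), np.float64(0.953))] cheese pred [ 769.4 -141.7] TARGET [ 663.4 -139.5] from cheese [ 663.4 -141.9]
board round [([705.8, 134.5], np.float64(-5.8), np.float64(0.964)), ([702.7, 135.5], np.float64(-5.5), np.float64(0.969)), ([703.1, 135.1], np.float64(-5.6), np.float64(0.965))] cheese pred [755.8 129.9] TARGET [650.3 140.2] from cheese [649.9 113.7]
board loaf [([572.5, -374.7], np.float64(-2.0), np.float64(0.945)), ([569.5, -378.8], np.float64(-2.3), np.float64(0.91)), ([571.3, -375.6], np.float64(-2.7), np.float64(0.92))] cheese pred [ 624.3 -378.1] TARGET [ 518.4 -373.1] from cheese [ 517.9 -369.7]
```

```bash
cat > g.py <<'E'
import sys,numpy as np
from bench import status
from scipy.spatial.transform import Rotation as Ro
def Rt(yaw):
    s,c=np.sin(np.radians(yaw)),np.cos(np.radians(yaw));return np.array([[-s,c,0],[c,s,0],[0,0,-1.]])
s=status.state();p,R=s['position'],s['ee_rot']
print('t',round(s['t'],2),'p',np.round(p*1000,1),'yaw',round(np.degrees(np.arctan2(R[1,1],R[0,1])),2),'F',np.round(s['contact_force'],1),'w',round(s['grip_width']*1000,1),'ff',round(s['finger_force'],1),'q7',s['qpos'][6].round(1))
a=list(map(float,sys.argv[1:]))  # x y z(mm) yaw ...
for i in range(0,len(a),4):
    d=R.T@(np.array(a[i:i+3])/1000-p)/.025
    r=Ro.from_matrix(R.T@Rt(a[i+3])).as_rotvec(degrees=True)/6
    print(a[i:i+4],'dp',d.round(2).tolist(),'ang',r.round(2).tolist(),'rows>=',round(max(np.linalg.norm(d)/2,np.linalg.norm(r)*6/8.59),1))
E
python3 g.py 460.5 36 238 2
```

```text
t 2.0 p [274.4 589.3 239.6] yaw 65.03 F [0.3 0.1 0.2] w 87.1 ff 0.0 q7 -3.3
[460.5, 36.0, 238.0, 2.0] dp [-16.09, -16.92, 0.06] ang [0.0, -0.0, 10.51] rows>= 11.7
```

step_arm(targets=[{"dp":[-4,-4.25,0],"angular":[0,0,2.6],"claw":1},{"dp":[-4,-4.25,0],"angular":[0,0,2.6],"claw":1},{"dp":[-8,-8.5,0],"angular":[0,0,5.2],"claw":1},{"dp":[-8,-8.5,0],"angular":[0,0,5.2],"claw":1},{"dp":[-8,-8.5,0],"angular":[0,0,5.2],"claw":1},{"dp":[-12,-12.7,0],"angular":[0,0,7.9],"claw":1},{"dp":[-12,-12.7,0],"angular":[0,0,7.9],"claw":1},{"dp":[-12,-12.7,0],"angular":[0,0,7.9],"claw":1},{"dp":[-16.1,-16.9,0],"angular":[0,0,10.5],"claw":1},{"dp":[-16.1,-16.9,0],"angular":[0,0,10.5],"claw":1},{"dp":[-16.1,-16.9,0],"angular":[0,0,10.5],"claw":1},{"dp":[-16.1,-16.9,0],"angular":[0,0,10.5],"claw":1}], squeeze=20)

```text
t: 3.2
position: [0.4617, 0.0324, 0.2401]
ee_rot: [[-0.031, 1.0, 0.001], [1.0, 0.031, 0.0], [-0.0, 0.001, -1.0]]
contact_force: [0.5, -0.3, -0.7]
grip_width: 0.0872
finger_force: 0.0
```

step_arm(targets=[{"dp":[0,0,0],"angular":[0,0,0],"claw":1},{"dp":[0,0,0],"angular":[0,0,0],"claw":1},{"dp":[0,0,0],"angular":[0,0,0],"claw":1}])

```text
t: 3.5
position: [0.4606, 0.0377, 0.2395]
ee_rot: [[-0.037, 0.999, -0.0], [0.999, 0.037, 0.001], [0.001, -0.0, -1.0]]
contact_force: [0.6, -0.5, -0.4]
grip_width: 0.0871
finger_force: 0.0
```

```bash
python3 g.py 460.5 36 190 2 460.5 36 124 2; python3 - <<'E'
from h import *
import pickle
m=camera_model('wrist');im=camera('wrist');cv2.imwrite('pics/w1.png',im[:,:,::-1])
L=nets.masks_of('wrist','half_new');print([(d['p'],d['pixels'].sum()) for d in L])
pickle.dump((im,m,L),open('w1.pkl','wb'))
if L: print(fit('half',.102,(.4605,.036,.035),[(L[0]['pixels'],m,np.zeros((480,640),bool))]))
E
```

```text
t 3.5 p [460.6  37.7 239.5] yaw 2.15 F [ 0.6 -0.5 -0.4] w 87.1 ff 0.0 q7 -8.2
[460.5, 36.0, 190.0, 2.0] dp [-0.07, -0.01, 1.98] ang [-0.0, -0.01, 0.02] rows>= 1.0
[460.5, 36.0, 124.0, 2.0] dp [-0.07, -0.01, 4.62] ang [-0.0, -0.01, 0.02] rows>= 2.3
[(0.67, np.int64(6416))]
(array([0.46212088, 0.0357223 , 0.0155274 ]), np.float64(0.9814139241964595))
```

View pics/w1.png

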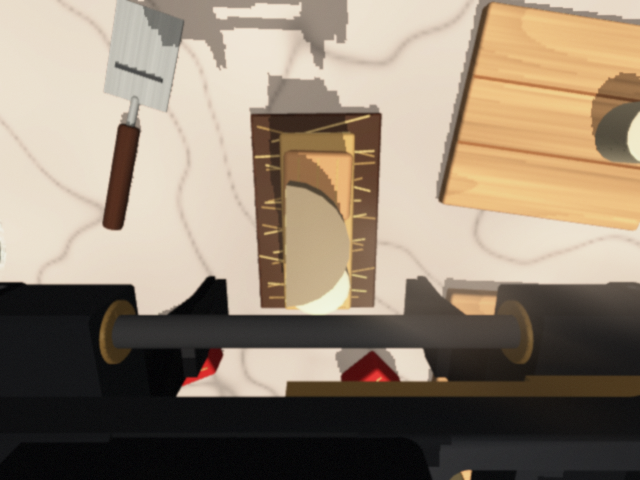

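The wrist view shows the half at about (318,235) between the open fingers, with the loaf, square and round beneath it. The fit gives (462,36) mm, which agrees with the other cameras. I'll descend and grasp.

step_arm(targets=[{"dp":[-0.07,0.04,1.2],"angular":[0,0,0],"claw":1},{"dp":[-0.07,0.04,2.4],"angular":[0,0,0],"claw":1},{"dp":[-0.07,0.04,3.4],"angular":[0,0,0],"claw":1},{"dp":[-0.07,0.04,4.2],"angular":[0,0,0],"claw":1},{"dp":[-0.07,0.04,4.64],"angular":[0,0,0],"claw":1},{"dp":[-0.07,0.04,4.64],"angular":[0,0,0],"claw":1},{"dp":[-0.07,0.04,4.64],"angular":[0,0,0],"claw":0.7},{"dp":[-0.07,0.04,4.64],"angular":[0,0,0],"claw":0.6},{"dp":[-0.07,0.04,4.64],"angular":[0,0,0],"claw":0.4},{"dp":[-0.07,0.04,4.64],"angular":[0,0,0],"claw":0.2},{"dp":[-0.07,0.04,4.64],"angular":[0,0,0],"claw":0.2},{"dp":[-0.07,0.04,4.64],"angular":[0,0,0],"claw":0.2}], squeeze=20)

```text
t: 4.8
position: [0.4621, 0.0347, 0.1238]
ee_rot: [[-0.035, 0.999, 0.0], [0.999, 0.035, 0.0], [0.0, 0.0, -1.0]]
contact_force: [-0.0, -0.6, -0.8]
grip_width: 0.0471
finger_force: 0.0
```

```bash
python3 g.py 461 36 200 2 525.3 375.3 200 -3.6 525.3 375.3 39.5 -3.6
```

```text
t 4.8 p [462.1  34.7 123.8] yaw 2.03 F [-0.  -0.6 -0.8] w 47.1 ff 0.0 q7 -5.1
[461.0, 36.0, 200.0, 2.0] dp [0.06, -0.04, -3.05] ang [0.0, -0.0, 0.0] rows>= 1.5
[525.3, 375.3, 200.0, -3.6] dp [13.53, 3.01, -3.05] ang [0.0, -0.0, 0.94] rows>= 7.1
[525.3, 375.3, 39.5, -3.6] dp [13.53, 3.01, 3.37] ang [0.0, -0.0, 0.94] rows>= 7.1
```

step_arm(targets=[{"dp":[0,0,0],"angular":[0,0,0],"claw":0.2},{"dp":[0,0,0],"angular":[0,0,0],"claw":0.2},{"dp":[0,0,0],"angular":[0,0,0],"claw":0.2},{"dp":[0,0,-0.3],"angular":[0,0,0],"claw":0.2},{"dp":[0,0,-0.9],"angular":[0,0,0],"claw":0.2},{"dp":[0,0,-1.8],"angular":[0,0,0],"claw":0.2},{"dp":[0,0,-2.6],"angular":[0,0,0],"claw":0.2},{"dp":[0,0,-3],"angular":[0,0,0],"claw":0.2},{"dp":[0,0,-3],"angular":[0,0,0],"claw":0.2}], squeeze=20)

```text
t: 5.7
position: [0.4629, 0.0348, 0.1999]
ee_rot: [[-0.036, 0.999, 0.003], [0.999, 0.036, 0.001], [0.001, 0.003, -1.0]]
contact_force: [0.6, 0.4, -1.8]
grip_width: 0.046
finger_force: 19.9
```

```bash
python3 g.py 525.3 375.3 200 -3.6 525.3 375.3 39.5 -3.6; python3 - <<'E'
from h import *
m=camera_model('wrist');im=camera('wrist');cv2.imwrite('pics/w2.png',im[:,:,::-1])
s=status.state();z=s['position'][2]
L=nets.masks_of('wrist','half_new')
for d in L[:2]:print(d['p'],d['pixels'].sum(),fit('half',.102+z-.123,(.4605,.036,.035),[(d['pixels'],m,np.zeros((480,640),bool))]))
E
```

```text
t 5.7 p [462.9  34.8 199.9] yaw 2.04 F [ 0.6  0.4 -1.8] w 46.0 ff 19.9 q7 -7.2
[525.3, 375.3, 200.0, -3.6] dp [13.52, 2.98, 0.01] ang [0.03, -0.01, 0.94] rows>= 6.9
[525.3, 375.3, 39.5, -3.6] dp [13.52, 2.96, 6.43] ang [0.03, -0.01, 0.94] rows>= 7.6
0.63 13507 (array([0.46344726, 0.03665894, 0.02282559]), np.float64(0.6872878111040204))
```

View pics/w2.png

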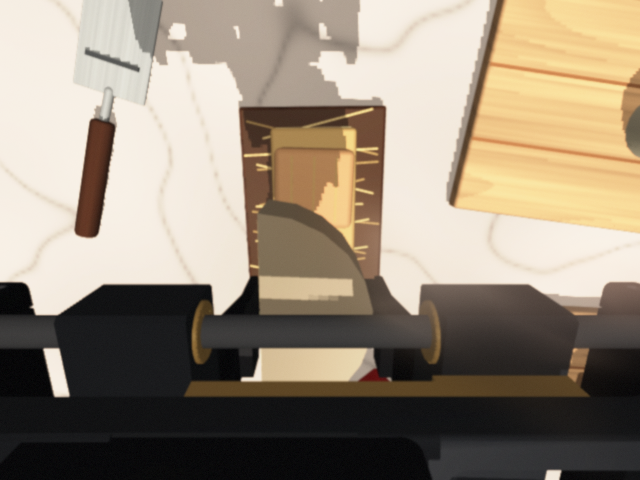

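Half held at 46.0 mm with 19.9 N; the wrist view shows it between the pads around (315,290), with the square intact below at (313,185). I'll carry it over.

step_arm(targets=[{"dp":[0.5,0.1,0],"angular":[0,0,0],"claw":0.2},{"dp":[1.5,0.3,0],"angular":[0,0,0.1],"claw":0.2},{"dp":[3,0.65,0],"angular":[0,0,0.2],"claw":0.2},{"dp":[4.5,1,0],"angular":[0,0,0.3],"claw":0.2},{"dp":[6,1.3,0],"angular":[0,0,0.4],"claw":0.2},{"dp":[7.5,1.65,0],"angular":[0,0,0.5],"claw":0.2},{"dp":[9,2,0],"angular":[0,0,0.6],"claw":0.2},{"dp":[10.5,2.3,0],"angular":[0,0,0.7],"claw":0.2},{"dp":[12,2.65,0],"angular":[0,0,0.8],"claw":0.2},{"dp":[13,2.9,0],"angular":[0,0,0.9],"claw":0.2},{"dp":[13.5,2.98,0],"angular":[0,0,0.94],"claw":0.2},{"dp":[13.5,2.98,0],"angular":[0,0,0.94],"claw":0.2}])

```text
t: 7.0
position: [0.523, 0.3768, 0.1968]
ee_rot: [[0.06, 0.998, -0.002], [0.998, -0.06, -0.001], [-0.001, -0.002, -1.0]]
contact_force: [-0.2, -0.0, -2.4]
grip_width: 0.0459
finger_force: 19.9
```

step_arm(targets=[{"dp":[0,0,0.5],"angular":[0,0,0],"claw":0.2},{"dp":[0,0,1.5],"angular":[0,0,0],"claw":0.2},{"dp":[0,0,2.5],"angular":[0,0,0],"claw":0.2},{"dp":[0,0,3.5],"angular":[0,0,0],"claw":0.2},{"dp":[0,0,4.4],"angular":[0,0,0],"claw":0.2},{"dp":[0,0,5.1],"angular":[0,0,0],"claw":0.2},{"dp":[0,0,5.6],"angular":[0,0,0],"claw":0.2},{"dp":[0,0,5.9],"angular":[0,0,0],"claw":0.2},{"dp":[0,0,5.9],"angular":[0,0,0],"claw":0.2},{"dp":[0,0,5.9],"angular":[0,0,0],"claw":0.2}])

```text
t: 8.0
position: [0.525, 0.3745, 0.0518]
ee_rot: [[0.063, 0.998, 0.001], [0.998, -0.063, 0.001], [0.001, 0.001, -1.0]]
contact_force: [0.5, 0.5, -1.1]
grip_width: 0.0461
finger_force: 19.9
```

```bash
python3 g.py 525.3 374.8 39.5 -3.6
```

```text
t 8.0 p [525.  374.5  51.8] yaw -3.64 F [ 0.5  0.5 -1.1] w 46.1 ff 19.9 q7 -36.2
[525.3, 374.8, 39.5, -3.6] dp [0.01, 0.01, 0.49] ang [0.01, -0.01, -0.01] rows>= 0.2
```

step_arm(targets=[{"dp":[0,0,0.2],"angular":[0,0,0],"claw":0.2},{"dp":[0,0,0.35],"angular":[0,0,0],"claw":0.2},{"dp":[0,0,0.42],"angular":[0,0,0],"claw":0.2},{"dp":[0,0,0.46],"angular":[0,0,0],"claw":0.2},{"dp":[0,0,0.46],"angular":[0,0,0],"claw":0.2},{"dp":[0,0,0.46],"angular":[0,0,0],"claw":0.2}])

```text
t: 8.6
position: [0.5245, 0.3746, 0.0398]
ee_rot: [[0.063, 0.998, 0.0], [0.998, -0.063, 0.0], [0.0, -0.0, -1.0]]
contact_force: [-0.4, -0.5, 0.5]
grip_width: 0.0461
finger_force: 19.9
```

step_arm(targets=[{"dp":[0,0,0.03],"angular":[0,0,0],"claw":0.2},{"dp":[0,0,0.03],"angular":[0,0,0],"claw":0.55},{"dp":[0,0,0.03],"angular":[0,0,0],"claw":0.65},{"dp":[0,0,0.03],"angular":[0,0,0],"claw":0.75},{"dp":[0,0,0.03],"angular":[0,0,0],"claw":0.8},{"dp":[0,0,0.03],"angular":[0,0,0],"claw":0.8},{"dp":[0,0,-0.5],"angular":[0,0,0],"claw":0.8},{"dp":[0,0,-1.5],"angular":[0,0,0],"claw":1},{"dp":[0,0,-3],"angular":[0,0,0],"claw":1},{"dp":[0,0,-4.5],"angular":[0,0,0],"claw":1},{"dp":[0,0,-5.4],"angular":[0,0,0],"claw":1},{"dp":[0,0,-5.4],"angular":[0,0,0],"claw":1}])

```text
t: 9.8
position: [0.5269, 0.3761, 0.1804]
ee_rot: [[0.063, 0.998, 0.007], [0.998, -0.063, 0.006], [0.006, 0.007, -1.0]]
contact_force: [0.2, 0.2, -0.5]
grip_width: 0.0863
finger_force: 0.0
```

```bash
python3 g.py 460 76.5 174 2 ; cat > chk.py <<'E'
import sys
from h import *
# kind z0 x y yawdeg ...
a=sys.argv[1:];Z=np.zeros((480,640),bool)
for t in a[1:]:
    n,z,x,y,w=t.split(',')
    for c in a[0].split('+'):
        m=camera_model(c);camera(c)
        L=nets.masks_of(c,n);p0=(float(x)/1e3,float(y)/1e3,np.radians(float(w)))
        u=proj([[p0[0],p0[1],float(z)/1e3+.03]],m)[0]
        f=lambda d:np.hypot(*(np.mean(np.nonzero(d['pixels'])[::-1],1)-u))
        L=sorted(L,key=f)
        if not L:print(n,c,'none');continue
        q,s=fit(n.split('_')[0],float(z)/1e3,p0,[(L[0]['pixels'],m,Z)])
        print(n,c,np.round(q[:2]*1e3,1),np.degrees(q[2]).round(1),s.round(3),'dist',f(L[0]).round(1))
E
python3 chk.py top+scene half_new,18,525.3,375.3,-3.6 half_shown,18,631,369,-3.2
```

```text
t 9.8 p [526.9 376.1 180.4] yaw -3.62 F [ 0.2  0.2 -0.5] w 86.3 ff 0.0 q7 -37.6
[460.0, 76.5, 174.0, 2.0] dp [-12.13, -1.91, 0.17] ang [0.07, -0.06, -0.94] rows>= 6.1
half_new top [522.  370.6] -6.7 0.759 dist 5.3
half_new scene [523.9 374.2] -6.0 0.897 dist 2.0
half_shown top [630.3 362.9] -11.4 0.639 dist 6.8
half_shown scene [631.5 368.3] -3.6 0.956 dist 2.4
```

step_arm(targets=[{"dp":[-1,-0.15,0],"angular":[0,0,-0.1],"claw":1},{"dp":[-2.5,-0.4,0],"angular":[0,0,-0.2],"claw":1},{"dp":[-4.2,-0.65,0],"angular":[0,0,-0.35],"claw":1},{"dp":[-6,-0.95,0],"angular":[0,0,-0.5],"claw":1},{"dp":[-8,-1.25,0],"angular":[0,0,-0.65],"claw":1},{"dp":[-10,-1.55,0],"angular":[0,0,-0.8],"claw":1},{"dp":[-11.5,-1.8,0],"angular":[0,0,-0.9],"claw":1},{"dp":[-12.1,-1.87,0],"angular":[0,0,-0.94],"claw":1},{"dp":[-12.1,-1.87,0],"angular":[0,0,-0.94],"claw":1},{"dp":[-12.1,-1.87,0],"angular":[0,0,-0.94],"claw":1},{"dp":[-12.1,-1.87,0],"angular":[0,0,-0.94],"claw":1}])

```text
t: 11.3
position: [0.4591, 0.0777, 0.1745]
ee_rot: [[-0.038, 0.999, 0.0], [0.999, 0.038, 0.0], [0.0, 0.0, -1.0]]
contact_force: [0.2, 0.5, -0.4]
grip_width: 0.0867
finger_force: 0.0
```

```bash
python3 g.py 460 76.5 84 2 ; python3 chk.py top+scene half_new,18,525.3,375.3,-3.6 half_shown,18,631,369,-3.2; python3 - <<'E'
from h import *
im=camera('scene')
cv2.imwrite('pics/s2.png',cv2.resize(im[150:420,200:560,::-1],None,fx=2,fy=2,interpolation=2))
E
python3 chk.py top+scene square_new,62,460,76,2 round_new,62,462.5,-7,2
```

```text
t 11.3 p [459.1  77.7 174.5] yaw 2.2 F [ 0.2  0.5 -0.4] w 86.7 ff 0.0 q7 -11.5
[460.0, 76.5, 84.0, 2.0] dp [-0.05, 0.03, 3.62] ang [0.0, -0.0, 0.03] rows>= 1.8
half_new top [522.5 374.1] -4.5 0.913 dist 3.4
half_new scene [523.6 377.2] -1.0 0.903 dist 2.0
half_shown top [632.1 368.2] -1.2 0.858 dist 2.7
half_shown scene [630.7 369.6] -2.8 0.957 dist 1.9
square_new top [460.  76.] 2.0 -0.0 dist 93.7
square_new scene [459.8  76.6] 1.3 0.632 dist 7.3
round_new top [463.1  -8. ] 16.6 0.86 dist 0.0
round_new scene [463.  -7.] 6.9 0.9 dist 3.4
```

View pics/s2.png

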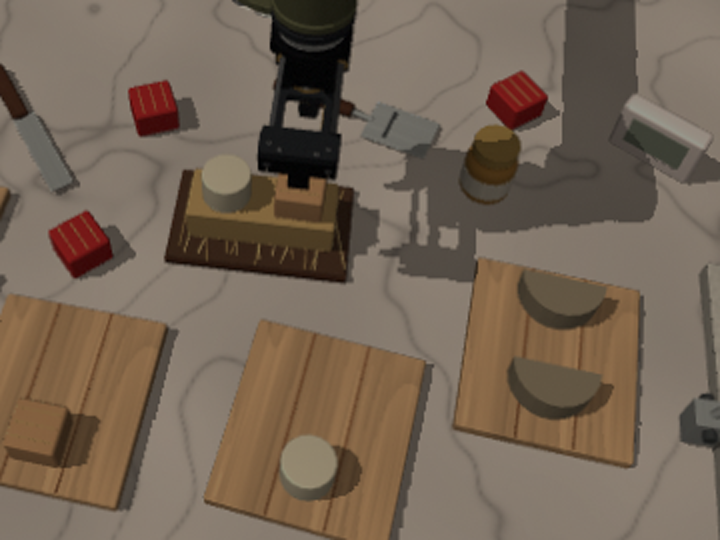

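The scene crop shows both halves parallel on their board (new one at (563,297)). The square (303,195) and round (227,183) are still upright on the loaf, and the gripper is above the square. Next I grasp the square.

step_arm(targets=[{"dp":[-0.03,0.02,1],"angular":[0,0,0],"claw":1},{"dp":[-0.03,0.02,2],"angular":[0,0,0],"claw":1},{"dp":[-0.03,0.02,3],"angular":[0,0,0],"claw":1},{"dp":[-0.03,0.02,3.5],"angular":[0,0,0],"claw":1},{"dp":[-0.03,0.02,3.62],"angular":[0,0,0],"claw":0.85},{"dp":[-0.03,0.02,3.62],"angular":[0,0,0],"claw":0.75},{"dp":[-0.03,0.02,3.62],"angular":[0,0,0],"claw":0.68},{"dp":[-0.03,0.02,3.62],"angular":[0,0,0],"claw":0.5},{"dp":[-0.03,0.02,3.62],"angular":[0,0,0],"claw":0.3},{"dp":[-0.03,0.02,3.62],"angular":[0,0,0],"claw":0.3},{"dp":[-0.03,0.02,3.62],"angular":[0,0,0],"claw":0.3},{"dp":[-0.03,0.02,3.62],"angular":[0,0,0],"claw":0.3}])

```text
t: 13.35
position: [0.46, 0.0751, 0.0848]
ee_rot: [[-0.035, 0.999, 0.001], [0.999, 0.035, 0.001], [0.001, 0.001, -1.0]]
contact_force: [-1.7, -0.8, 5.7]
grip_width: 0.0537
finger_force: 19.9
```

step_arm(targets=[{"dp":[0,0,0],"angular":[0,0,0],"claw":0.3},{"dp":[0,0,-0.3],"angular":[0,0,0],"claw":0.3},{"dp":[0,0,-0.9],"angular":[0,0,0],"claw":0.3},{"dp":[0,0,-1.8],"angular":[0,0,0],"claw":0.3},{"dp":[0,0,-2.7],"angular":[0,0,0],"claw":0.3},{"dp":[0,0,-3.3],"angular":[0,0,0],"claw":0.3},{"dp":[0,0,-3.6],"angular":[0,0,0],"claw":0.3},{"dp":[0,0,-3.6],"angular":[0,0,0],"claw":0.3},{"dp":[0,0,-3.6],"angular":[0,0,0],"claw":0.3}])

```text
t: 14.25
position: [0.4587, 0.0748, 0.1733]
ee_rot: [[-0.036, 0.999, -0.001], [0.999, 0.036, -0.0], [-0.0, -0.001, -1.0]]
contact_force: [0.2, -0.0, -1.5]
grip_width: 0.054
finger_force: 19.9
```

```bash
python3 g.py 663.4 -140.5 174 -0.7 663.4 -140.5 41 -0.7
```

```text
t 14.25 p [458.7  74.8 173.3] yaw 2.04 F [ 0.2 -0.  -1.5] w 54.0 ff 19.9 q7 -11.3
[663.4, -140.5, 174.0, -0.7] dp [-8.9, 7.88, -0.04] ang [-0.01, 0.0, 0.46] rows>= 5.9
[663.4, -140.5, 41.0, -0.7] dp [-8.89, 7.88, 5.28] ang [-0.01, 0.0, 0.46] rows>= 6.5
```

step_arm(targets=[{"dp":[-0.4,0.35,0],"angular":[0,0,0],"claw":0.3},{"dp":[-1.2,1.05,0],"angular":[0,0,0.05],"claw":0.3},{"dp":[-2.3,2.05,0],"angular":[0,0,0.1],"claw":0.3},{"dp":[-3.5,3.1,0],"angular":[0,0,0.2],"claw":0.3},{"dp":[-4.7,4.15,0],"angular":[0,0,0.25],"claw":0.3},{"dp":[-5.9,5.2,0],"angular":[0,0,0.3],"claw":0.3},{"dp":[-7.1,6.3,0],"angular":[0,0,0.4],"claw":0.3},{"dp":[-8.1,7.2,0],"angular":[0,0,0.43],"claw":0.3},{"dp":[-8.7,7.7,0],"angular":[0,0,0.46],"claw":0.3},{"dp":[-8.9,7.88,0],"angular":[0,0,0.46],"claw":0.3},{"dp":[-8.9,7.88,0],"angular":[0,0,0.46],"claw":0.3}])

```text
t: 15.35
position: [0.6635, -0.1411, 0.1724]
ee_rot: [[0.014, 1.0, -0.003], [1.0, -0.014, -0.0], [-0.0, -0.003, -1.0]]
contact_force: [0.0, -0.4, -2.7]
grip_width: 0.0535
finger_force: 19.9
```

step_arm(targets=[{"dp":[0,0,0.5],"angular":[0,0,0],"claw":0.3},{"dp":[0,0,1.5],"angular":[0,0,0],"claw":0.3},{"dp":[0,0,2.5],"angular":[0,0,0],"claw":0.3},{"dp":[0,0,3.5],"angular":[0,0,0],"claw":0.3},{"dp":[0,0,4.2],"angular":[0,0,0],"claw":0.3},{"dp":[0,0,4.6],"angular":[0,0,0],"claw":0.3},{"dp":[0,0,4.8],"angular":[0,0,0],"claw":0.3},{"dp":[0,0,4.8],"angular":[0,0,0],"claw":0.3},{"dp":[0,0,4.8],"angular":[0,0,0],"claw":0.3}])

```text
t: 16.25
position: [0.6649, -0.1407, 0.0552]
ee_rot: [[0.013, 1.0, 0.002], [1.0, -0.013, -0.0], [-0.0, 0.002, -1.0]]
contact_force: [0.1, 1.1, -1.1]
grip_width: 0.0539
finger_force: 19.9
```

```bash
python3 g.py 663.4 -140.8 40.5 -0.7
```

```text
t 16.25 p [ 664.9 -140.7   55.2] yaw -0.73 F [ 0.1  1.1 -1.1] w 53.9 ff 19.9 q7 22.1
[663.4, -140.8, 40.5, -0.7] dp [-0.0, -0.06, 0.59] ang [0.02, 0.0, -0.0] rows>= 0.3
```

step_arm(targets=[{"dp":[0,-0.02,0.2],"angular":[0,0,0],"claw":0.3},{"dp":[0,-0.02,0.4],"angular":[0,0,0],"claw":0.3},{"dp":[0,-0.02,0.5],"angular":[0,0,0],"claw":0.3},{"dp":[0,-0.02,0.54],"angular":[0,0,0],"claw":0.3},{"dp":[0,-0.02,0.54],"angular":[0,0,0],"claw":0.3},{"dp":[0,-0.02,0.54],"angular":[0,0,0],"claw":0.3}])

```text
t: 16.85
position: [0.6634, -0.1405, 0.041]
ee_rot: [[0.013, 1.0, -0.0], [1.0, -0.013, 0.0], [0.0, -0.0, -1.0]]
contact_force: [-2.4, 1.3, 3.3]
grip_width: 0.0541
finger_force: 19.9
```

step_arm(targets=[{"dp":[0,0,0],"angular":[0,0,0],"claw":0.65},{"dp":[0,0,0],"angular":[0,0,0],"claw":0.75},{"dp":[0,0,0],"angular":[0,0,0],"claw":0.85},{"dp":[0,0,0],"angular":[0,0,0],"claw":0.9},{"dp":[0,0,0],"angular":[0,0,0],"claw":0.9},{"dp":[0,0,-0.5],"angular":[0,0,0],"claw":0.9},{"dp":[0,0,-1.5],"angular":[0,0,0],"claw":1},{"dp":[0,0,-3],"angular":[0,0,0],"claw":1},{"dp":[0,0,-4.5],"angular":[0,0,0],"claw":1},{"dp":[0,0,-5.2],"angular":[0,0,0],"claw":1},{"dp":[0,0,-5.2],"angular":[0,0,0],"claw":1},{"dp":[0,0,-5.2],"angular":[0,0,0],"claw":1}])

```text
t: 18.05
position: [0.6636, -0.1405, 0.171]
ee_rot: [[0.013, 1.0, 0.001], [1.0, -0.013, 0.0], [0.0, 0.001, -1.0]]
contact_force: [-0.5, -0.9, -1.1]
grip_width: 0.0872
finger_force: 0.0
```

```bash
python3 g.py 462.7 -7 172 2
```

```text
t 18.05 p [ 663.6 -140.5  171. ] yaw -0.73 F [-0.5 -0.9 -1.1] w 87.2 ff 0.0 q7 19.7
[462.7, -7.0, 172.0, 2.0] dp [5.24, -8.1, -0.04] ang [0.01, -0.0, -0.45] rows>= 4.8
```

step_arm(targets=[{"dp":[0.4,-0.6,0],"angular":[0,0,0],"claw":1},{"dp":[1.1,-1.7,0],"angular":[0,0,-0.1],"claw":1},{"dp":[2,-3.1,0],"angular":[0,0,-0.2],"claw":1},{"dp":[3,-4.6,0],"angular":[0,0,-0.3],"claw":1},{"dp":[4,-6.2,0],"angular":[0,0,-0.4],"claw":1},{"dp":[4.9,-7.5,0],"angular":[0,0,-0.45],"claw":1},{"dp":[5.24,-8.1,0],"angular":[0,0,-0.45],"claw":1},{"dp":[5.24,-8.1,0],"angular":[0,0,-0.45],"claw":1},{"dp":[5.24,-8.1,0],"angular":[0,0,-0.45],"claw":1},{"dp":[5.24,-8.1,0],"angular":[0,0,-0.45],"claw":1}])

```text
t: 19.05
position: [0.4633, -0.0078, 0.1702]
ee_rot: [[-0.033, 0.999, -0.0], [0.999, 0.033, -0.001], [-0.001, -0.0, -1.0]]
contact_force: [-0.4, -0.2, -0.2]
grip_width: 0.0868
finger_force: 0.0
```

```bash
python3 g.py 462.7 -7 84 2;python3 chk.py top+scene square_new,18,663.4,-140.5,-.7 square_shown,18,769.4,-141.2,0 round_new,62,462.5,-7,2
```

```text
t 19.05 p [463.3  -7.8 170.2] yaw 1.9 F [-0.4 -0.2 -0.2] w 86.8 ff 0.0 q7 -1.7
[462.7, -7.0, 84.0, 2.0] dp [0.04, -0.02, 3.45] ang [-0.0, 0.01, -0.02] rows>= 1.7
square_new top [ 661.4 -138.2] -4.7 0.893 dist 1.7
square_new scene [ 663.7 -139.6] -0.1 0.936 dist 2.5
square_shown top [ 767.1 -140.9] -0.7 0.932 dist 2.0
square_shown scene [ 769.5 -140.9] 1.7 0.894 dist 2.1
round_new top none
round_new scene none
```

step_arm(targets=[{"dp":[0.02,-0.01,1],"angular":[0,0,0],"claw":1},{"dp":[0.02,-0.01,2],"angular":[0,0,0],"claw":1},{"dp":[0.02,-0.01,2.9],"angular":[0,0,0],"claw":1},{"dp":[0.02,-0.01,3.3],"angular":[0,0,0],"claw":1},{"dp":[0.02,-0.01,3.45],"angular":[0,0,0],"claw":0.85},{"dp":[0.02,-0.01,3.45],"angular":[0,0,0],"claw":0.75},{"dp":[0.02,-0.01,3.45],"angular":[0,0,0],"claw":0.69},{"dp":[0.02,-0.01,3.45],"angular":[0,0,0],"claw":0.5},{"dp":[0.02,-0.01,3.45],"angular":[0,0,0],"claw":0.3},{"dp":[0.02,-0.01,3.45],"angular":[0,0,0],"claw":0.3},{"dp":[0.02,-0.01,3.45],"angular":[0,0,0],"claw":0.3},{"dp":[0.02,-0.01,3.45],"angular":[0,0,0],"claw":0.3}])

```text
t: 20.85
position: [0.4632, -0.0063, 0.0851]
ee_rot: [[-0.034, 0.999, 0.001], [0.999, 0.034, 0.0], [0.0, 0.001, -1.0]]
contact_force: [0.1, -0.7, 5.6]
grip_width: 0.0552
finger_force: 20.0
```

step_arm(targets=[{"dp":[0,0,0],"angular":[0,0,0],"claw":0.3},{"dp":[0,0,-0.3],"angular":[0,0,0],"claw":0.3},{"dp":[0,0,-0.9],"angular":[0,0,0],"claw":0.3},{"dp":[0,0,-1.8],"angular":[0,0,0],"claw":0.3},{"dp":[0,0,-2.7],"angular":[0,0,0],"claw":0.3},{"dp":[0,0,-3.3],"angular":[0,0,0],"claw":0.3},{"dp":[0,0,-3.6],"angular":[0,0,0],"claw":0.3},{"dp":[0,0,-3.6],"angular":[0,0,0],"claw":0.3},{"dp":[0,0,-3.6],"angular":[0,0,0],"claw":0.3}])

```text
t: 21.75
position: [0.4619, -0.0065, 0.1736]
ee_rot: [[-0.034, 0.999, -0.001], [0.999, 0.034, -0.0], [-0.0, -0.001, -1.0]]
contact_force: [0.3, -0.1, -2.0]
grip_width: 0.0559
finger_force: 20.0
```

```bash
python3 g.py 650.2 140 174 -5.6; python3 - <<'E'
from h import *
im=camera('scene')
cv2.imwrite('pics/s3.png',cv2.resize(im[150:420,100:460,::-1],None,fx=2,fy=2,interpolation=2))
E
```

```text
t 21.75 p [461.9  -6.5 173.6] yaw 1.98 F [ 0.3 -0.1 -2. ] w 55.9 ff 20.0 q7 -1.9
[650.2, 140.0, 174.0, -5.6] dp [5.6, 7.73, -0.03] ang [-0.01, 0.0, 1.26] rows>= 4.8
```

View pics/s3.png

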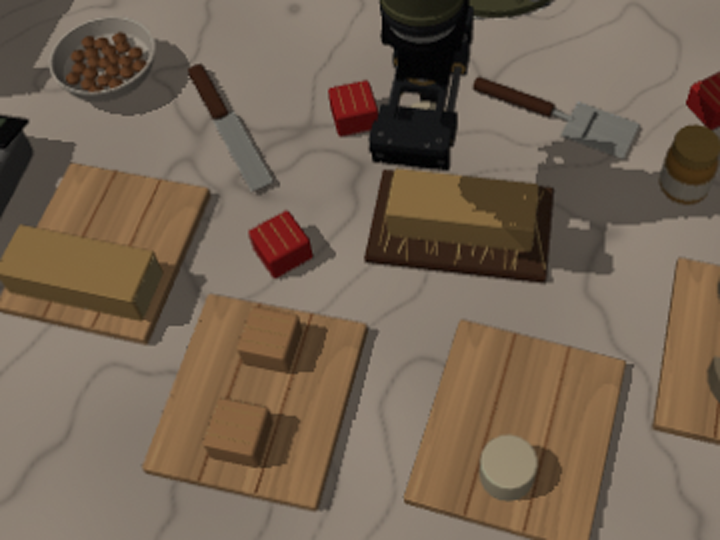

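The scene crop shows the square set well on its board at (268,338), parallel to its neighbour at (238,430). Only the loaf remains on the straw board. The round is hidden under the gripper body, held at 55.9 mm and 20 N. I'll carry it over.

step_arm(targets=[{"dp":[0.3,0.4,0],"angular":[0,0,0.05],"claw":0.3},{"dp":[0.9,1.2,0],"angular":[0,0,0.2],"claw":0.3},{"dp":[1.6,2.2,0],"angular":[0,0,0.35],"claw":0.3},{"dp":[2.4,3.3,0],"angular":[0,0,0.55],"claw":0.3},{"dp":[3.2,4.4,0],"angular":[0,0,0.7],"claw":0.3},{"dp":[4,5.5,0],"angular":[0,0,0.9],"claw":0.3},{"dp":[4.7,6.5,0],"angular":[0,0,1.05],"claw":0.3},{"dp":[5.3,7.3,0],"angular":[0,0,1.2],"claw":0.3},{"dp":[5.6,7.73,0],"angular":[0,0,1.26],"claw":0.3},{"dp":[5.6,7.73,0],"angular":[0,0,1.26],"claw":0.3},{"dp":[5.6,7.73,0],"angular":[0,0,1.26],"claw":0.3}])

```text
t: 22.9
position: [0.6505, 0.1402, 0.1729]
ee_rot: [[0.097, 0.995, -0.002], [0.995, -0.097, -0.001], [-0.001, -0.002, -1.0]]
contact_force: [-0.2, -0.5, -0.6]
grip_width: 0.0554
finger_force: 20.0
```

step_arm(targets=[{"dp":[0,0,0.5],"angular":[0,0,0],"claw":0.3},{"dp":[0,0,1.5],"angular":[0,0,0],"claw":0.3},{"dp":[0,0,2.5],"angular":[0,0,0],"claw":0.3},{"dp":[0,0,3.5],"angular":[0,0,0],"claw":0.3},{"dp":[0,0,4.2],"angular":[0,0,0],"claw":0.3},{"dp":[0,0,4.6],"angular":[0,0,0],"claw":0.3},{"dp":[0,0,4.8],"angular":[0,0,0],"claw":0.3},{"dp":[0,0,4.8],"angular":[0,0,0],"claw":0.3},{"dp":[0,0,4.8],"angular":[0,0,0],"claw":0.3}])

```text
t: 23.8
position: [0.6517, 0.1402, 0.0554]
ee_rot: [[0.097, 0.995, 0.002], [0.995, -0.097, 0.001], [0.001, 0.002, -1.0]]
contact_force: [0.2, -0.2, -1.6]
grip_width: 0.0556
finger_force: 20.0
```

```bash
python3 g.py 650.2 140 40.5 -5.6
```

```text
t 23.8 p [651.7 140.2  55.4] yaw -5.59 F [ 0.2 -0.2 -1.6] w 55.6 ff 20.0 q7 -9.6
[650.2, 140.0, 40.5, -5.6] dp [-0.01, -0.06, 0.6] ang [0.02, -0.01, 0.0] rows>= 0.3
```

step_arm(targets=[{"dp":[0,-0.02,0.2],"angular":[0,0,0],"claw":0.3},{"dp":[0,-0.02,0.4],"angular":[0,0,0],"claw":0.3},{"dp":[0,-0.02,0.5],"angular":[0,0,0],"claw":0.3},{"dp":[0,-0.02,0.54],"angular":[0,0,0],"claw":0.3},{"dp":[0,-0.02,0.54],"angular":[0,0,0],"claw":0.3},{"dp":[0,-0.02,0.54],"angular":[0,0,0],"claw":0.3}])

```text
t: 24.4
position: [0.6501, 0.1402, 0.0412]
ee_rot: [[0.097, 0.995, -0.0], [0.995, -0.097, 0.0], [0.0, -0.001, -1.0]]
contact_force: [-2.7, -0.7, 4.0]
grip_width: 0.0556
finger_force: 20.0
```

step_arm(targets=[{"dp":[0,0,0],"angular":[0,0,0],"claw":0.67},{"dp":[0,0,0],"angular":[0,0,0],"claw":0.75},{"dp":[0,0,0],"angular":[0,0,0],"claw":0.85},{"dp":[0,0,0],"angular":[0,0,0],"claw":0.9},{"dp":[0,0,0],"angular":[0,0,0],"claw":0.9},{"dp":[0,0,-0.5],"angular":[0,0,0],"claw":0.9},{"dp":[0,0,-1.5],"angular":[0,0,0],"claw":1},{"dp":[0,0,-3],"angular":[0,0,0],"claw":1},{"dp":[0,0,-4.5],"angular":[0,0,0],"claw":1},{"dp":[0,0,-5.2],"angular":[0,0,0],"claw":1},{"dp":[0,0,-5.2],"angular":[0,0,0],"claw":1},{"dp":[0,0,-5.2],"angular":[0,0,0],"claw":1}])

```text
t: 25.6
position: [0.6504, 0.1402, 0.1713]
ee_rot: [[0.097, 0.995, 0.001], [0.995, -0.097, 0.0], [0.001, 0.001, -1.0]]
contact_force: [-0.1, 0.1, -0.6]
grip_width: 0.0871
finger_force: 0.0
```

```bash
python3 chk.py top+scene round_new,18,650.2,140,0 loaf_new,14,461,35,2 round_shown,18,755,130,0; python3 g.py 461 35 172 2
```

```text
round_new top [646.3 120.2] 19.5 0.273 dist 7.7
round_new scene [647.1 139.3] 6.8 0.415 dist 8.2
loaf_new top [460.9  33.4] 2.2 0.962 dist 0.4
loaf_new scene [463.4  21.3] 2.8 0.807 dist 6.5
round_shown top none
round_shown scene [757.  129.1] 11.9 0.88 dist 2.8
t 26.2 p [650.3 140.1 170.7] yaw -5.59 F [1.  0.  0.2] w 86.7 ff 0.0 q7 -11.8
[461.0, 35.0, 172.0, 2.0] dp [-4.92, -7.13, -0.05] ang [-0.0, 0.0, -1.27] rows>= 4.3
```

step_arm(targets=[{"dp":[-0.4,-0.6,0],"angular":[0,0,-0.1],"claw":1},{"dp":[-1.2,-1.7,0],"angular":[0,0,-0.3],"claw":1},{"dp":[-2.1,-3,0],"angular":[0,0,-0.55],"claw":1},{"dp":[-3.1,-4.5,0],"angular":[0,0,-0.8],"claw":1},{"dp":[-4.1,-6,0],"angular":[0,0,-1.05],"claw":1},{"dp":[-4.7,-6.8,0],"angular":[0,0,-1.25],"claw":1},{"dp":[-4.92,-7.13,0],"angular":[0,0,-1.28],"claw":1},{"dp":[-4.92,-7.13,0],"angular":[0,0,-1.28],"claw":1},{"dp":[-4.92,-7.13,0],"angular":[0,0,-1.28],"claw":1},{"dp":[-4.92,-7.13,0],"angular":[0,0,-1.28],"claw":1}])

```text
t: 27.2
position: [0.4621, 0.0359, 0.171]
ee_rot: [[-0.037, 0.999, 0.001], [0.999, 0.037, -0.0], [-0.001, 0.001, -1.0]]
contact_force: [0.1, -0.3, 0.4]
grip_width: 0.0869
finger_force: 0.0
```

```bash
python3 g.py 461.3 34.5 46 2.2; python3 chk.py top+scene round_new,18,650.2,140,0 ; python3 - <<'E'
from h import *
im=camera('wrist');cv2.imwrite('pics/w3.png',im[:,:,::-1])
E
```

```text
t 27.2 p [462.1  35.9 171. ] yaw 2.13 F [ 0.1 -0.3  0.4] w 86.9 ff 0.0 q7 -6.8
[461.3, 34.5, 46.0, 2.2] dp [-0.05, -0.04, 5.0] ang [0.01, 0.01, -0.01] rows>= 2.5
round_new top [649.1 139.7] 1.0 0.885 dist 1.4
round_new scene [647.6 140.2] 22.2 0.888 dist 1.4
```

View pics/w3.png

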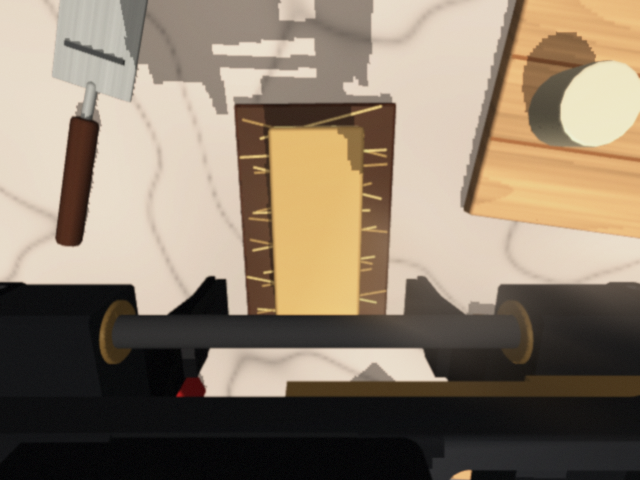

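The round is placed upright at (649,140). The wrist view shows the loaf centred between the fingers at (316,220). I'll grasp it with a firmer squeeze.

step_arm(targets=[{"dp":[-0.04,-0.02,1],"angular":[0,0,0],"claw":1},{"dp":[-0.04,-0.02,2],"angular":[0,0,0],"claw":1},{"dp":[-0.04,-0.02,3],"angular":[0,0,0],"claw":1},{"dp":[-0.04,-0.02,4],"angular":[0,0,0],"claw":1},{"dp":[-0.04,-0.02,4.7],"angular":[0,0,0],"claw":1},{"dp":[-0.04,-0.02,5],"angular":[0,0,0],"claw":1},{"dp":[-0.04,-0.02,5],"angular":[0,0,0],"claw":0.85},{"dp":[-0.04,-0.02,5],"angular":[0,0,0],"claw":0.8},{"dp":[-0.04,-0.02,5],"angular":[0,0,0],"claw":0.6},{"dp":[-0.04,-0.02,5],"angular":[0,0,0],"claw":0.4},{"dp":[-0.04,-0.02,5],"angular":[0,0,0],"claw":0.4},{"dp":[-0.04,-0.02,5],"angular":[0,0,0],"claw":0.4}], squeeze=45)

```text
t: 28.65
position: [0.4616, 0.0343, 0.0468]
ee_rot: [[-0.036, 0.999, 0.002], [0.999, 0.036, 0.001], [0.001, 0.002, -1.0]]
contact_force: [2.1, 0.5, 5.5]
grip_width: 0.0659
finger_force: 45.0
```

step_arm(targets=[{"dp":[0,0,0],"angular":[0,0,0],"claw":0.4},{"dp":[0,0,0],"angular":[0,0,0],"claw":0.4},{"dp":[0,0,-0.15],"angular":[0,0,0],"claw":0.4},{"dp":[0,0,-0.4],"angular":[0,0,0],"claw":0.4},{"dp":[0,0,-0.8],"angular":[0,0,0],"claw":0.4},{"dp":[0,0,-1.3],"angular":[0,0,0],"claw":0.4},{"dp":[0,0,-1.9],"angular":[0,0,0],"claw":0.4},{"dp":[0,0,-2.5],"angular":[0,0,0],"claw":0.4},{"dp":[0,0,-2.9],"angular":[0,0,0],"claw":0.4},{"dp":[0,0,-3],"angular":[0,0,0],"claw":0.4},{"dp":[0,0,-3],"angular":[0,0,0],"claw":0.4},{"dp":[0,0,-3],"angular":[0,0,0],"claw":0.4}])

```text
t: 29.85
position: [0.4599, 0.034, 0.1202]
ee_rot: [[-0.036, 0.999, -0.001], [0.999, 0.036, -0.0], [-0.0, -0.001, -1.0]]
contact_force: [-1.1, 0.2, -7.3]
grip_width: 0.0658
finger_force: 45.0
```

```bash
python3 g.py 518.2 -372 122 -2.2 518.2 -372 49 -2.2; python3 - <<'E'
from h import *
a=camera('wrist');cv2.imwrite('pics/w4.png',a[:,:,::-1])
E
```

```text
t 29.85 p [459.9  34.  120.2] yaw 2.09 F [-1.1  0.2 -7.3] w 65.8 ff 45.0 q7 -5.0
[518.2, -372.0, 122.0, -2.2] dp [-16.31, 1.74, -0.07] ang [-0.01, 0.0, 0.72] rows>= 8.2
[518.2, -372.0, 49.0, -2.2] dp [-16.31, 1.74, 2.85] ang [-0.01, 0.0, 0.72] rows>= 8.3
```

View pics/w4.png

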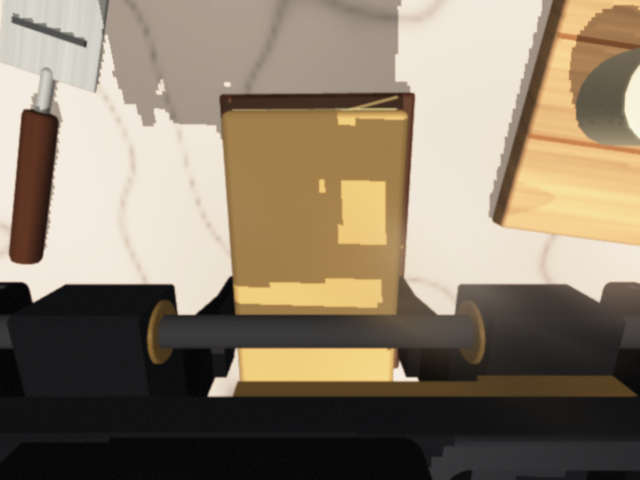

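The loaf hangs level at (315,230), held at 65.8 mm and 45 N. I'll carry it slowly.

step_arm(targets=[{"dp":[-0.3,0.03,-0.1],"angular":[0,0,0],"claw":0.4},{"dp":[-0.9,0.1,-0.2],"angular":[0,0,0.05],"claw":0.4},{"dp":[-1.8,0.2,-0.2],"angular":[0,0,0.1],"claw":0.4},{"dp":[-3,0.32,-0.2],"angular":[0,0,0.15],"claw":0.4},{"dp":[-4.2,0.45,-0.2],"angular":[0,0,0.2],"claw":0.4},{"dp":[-5.4,0.58,-0.2],"angular":[0,0,0.25],"claw":0.4},{"dp":[-6.6,0.7,-0.2],"angular":[0,0,0.3],"claw":0.4},{"dp":[-7.8,0.83,-0.2],"angular":[0,0,0.35],"claw":0.4},{"dp":[-9,0.96,-0.2],"angular":[0,0,0.4],"claw":0.4},{"dp":[-10,1.07,-0.2],"angular":[0,0,0.45],"claw":0.4},{"dp":[-10.6,1.13,-0.2],"angular":[0,0,0.5],"claw":0.4},{"dp":[-10.8,1.15,-0.2],"angular":[0,0,0.5],"claw":0.4}])

```text
t: 31.1
position: [0.4982, -0.2386, 0.126]
ee_rot: [[0.02, 1.0, -0.0], [1.0, -0.02, -0.003], [-0.003, -0.0, -1.0]]
contact_force: [-0.5, 0.3, -7.4]
grip_width: 0.0656
finger_force: 45.0
```

step_arm(targets=[{"dp":[-0.3,0.03,0],"angular":[0,0,0],"claw":0.4},{"dp":[-0.9,0.1,0],"angular":[0,0,0.05],"claw":0.4},{"dp":[-1.8,0.2,0],"angular":[0,0,0.1],"claw":0.4},{"dp":[-2.9,0.3,0],"angular":[0,0,0.15],"claw":0.4},{"dp":[-4,0.42,0],"angular":[0,0,0.2],"claw":0.4},{"dp":[-4.9,0.53,0],"angular":[0,0,0.22],"claw":0.4},{"dp":[-5.4,0.58,0],"angular":[0,0,0.22],"claw":0.4},{"dp":[-5.5,0.59,0],"angular":[0,0,0.22],"claw":0.4},{"dp":[-5.5,0.59,0],"angular":[0,0,0.22],"claw":0.4},{"dp":[-5.5,0.59,0],"angular":[0,0,0.22],"claw":0.4},{"dp":[-5.5,0.59,0],"angular":[0,0,0.22],"claw":0.4}])

```text
t: 32.2
position: [0.5122, -0.3707, 0.1257]
ee_rot: [[0.037, 0.999, 0.0], [0.999, -0.037, 0.001], [0.001, 0.0, -1.0]]
contact_force: [-0.3, -0.2, -6.5]
grip_width: 0.0656
finger_force: 45.0
```

```bash
python3 g.py 518.2 -372 50 -2.2; python3 chk.py top+scene loaf_shown,18,623.5,-374,-2.2
```

```text
t 32.2 p [ 512.2 -370.7  125.7] yaw -2.11 F [-0.3 -0.2 -6.5] w 65.6 ff 45.0 q7 46.0
[518.2, -372.0, 50.0, -2.2] dp [-0.05, 0.24, 3.03] ang [0.0, -0.01, 0.02] rows>= 1.5
loaf_shown top [ 624.9 -344.2] -0.7 0.501 dist 15.6
loaf_shown scene [ 624.4 -373.5] -2.9 0.941 dist 2.4
```

step_arm(targets=[{"dp":[-0.03,0.24,0.3],"angular":[0,0,0.02],"claw":0.4},{"dp":[-0.03,0.24,0.9],"angular":[0,0,0.02],"claw":0.4},{"dp":[-0.03,0.24,1.5],"angular":[0,0,0.02],"claw":0.4},{"dp":[-0.03,0.24,2.1],"angular":[0,0,0.02],"claw":0.4},{"dp":[-0.03,0.24,2.5],"angular":[0,0,0.02],"claw":0.4},{"dp":[-0.03,0.24,2.7],"angular":[0,0,0.02],"claw":0.4},{"dp":[-0.03,0.24,2.7],"angular":[0,0,0.02],"claw":0.4},{"dp":[-0.03,0.24,2.7],"angular":[0,0,0.02],"claw":0.4}])

```text
t: 33.2
position: [0.5179, -0.3738, 0.0587]
ee_rot: [[0.041, 0.999, 0.001], [0.999, -0.041, -0.001], [-0.0, 0.001, -1.0]]
contact_force: [0.8, -0.1, -6.8]
grip_width: 0.0657
finger_force: 45.0
```

```bash
python3 g.py 518.2 -372 50 -2.2
```

```text
t 33.2 p [ 517.9 -373.8   58.7] yaw -2.36 F [ 0.8 -0.1 -6.8] w 65.7 ff 45.0 q7 48.0
[518.2, -372.0, 50.0, -2.2] dp [0.07, 0.01, 0.35] ang [0.01, 0.0, -0.03] rows>= 0.2
```

step_arm(targets=[{"dp":[0.03,0,0.15],"angular":[0,0,0],"claw":0.4},{"dp":[0.03,0,0.25],"angular":[0,0,0],"claw":0.4},{"dp":[0.03,0,0.3],"angular":[0,0,0],"claw":0.4},{"dp":[0.03,0,0.33],"angular":[0,0,0],"claw":0.4},{"dp":[0.03,0,0.33],"angular":[0,0,0],"claw":0.4},{"dp":[0.03,0,0.33],"angular":[0,0,0],"claw":0.4}])

```text
t: 33.8
position: [0.5177, -0.3724, 0.0509]
ee_rot: [[0.041, 0.999, 0.0], [0.999, -0.041, 0.001], [0.001, 0.0, -1.0]]
contact_force: [-3.4, 3.9, 4.6]
grip_width: 0.0656
finger_force: 45.0
```

step_arm(targets=[{"dp":[0,0,0],"angular":[0,0,0],"claw":0.78},{"dp":[0,0,0],"angular":[0,0,0],"claw":0.84},{"dp":[0,0,0],"angular":[0,0,0],"claw":0.92},{"dp":[0,0,0],"angular":[0,0,0],"claw":0.95},{"dp":[0,0,0],"angular":[0,0,0],"claw":0.95},{"dp":[0,0,-0.5],"angular":[0,0,0],"claw":0.95},{"dp":[0,0,-1.5],"angular":[0,0,0],"claw":0.95},{"dp":[0,0,-3],"angular":[0,0,0],"claw":0.95},{"dp":[0,0,-4.8],"angular":[0,0,0],"claw":0.95},{"dp":[0,0,-6],"angular":[0,0,0],"claw":0.95},{"dp":[0,0,-6],"angular":[0,0,0],"claw":0.95}])

```text
t: 34.9
position: [0.5197, -0.3751, 0.2065]
ee_rot: [[0.041, 0.999, 0.009], [0.999, -0.041, -0.005], [-0.005, 0.009, -1.0]]
contact_force: [-0.7, -1.2, -0.4]
grip_width: 0.0826
finger_force: 0.0
```

step_arm(targets=[{"dp":[2,0,0],"angular":[0,0,0],"claw":0.95},{"dp":[4,0,0],"angular":[0,0,0],"claw":0.95},{"dp":[6,0,0],"angular":[0,0,0],"claw":0.95},{"dp":[8,-0.3,0],"angular":[0,0,0],"claw":0.95},{"dp":[10,-0.7,0],"angular":[0,0,0],"claw":0.95},{"dp":[12,-1,0],"angular":[0,0,0],"claw":0.95},{"dp":[13,-1,0],"angular":[0,0,0],"claw":0.95},{"dp":[13,-1,0],"angular":[0,0,0],"claw":0.95},{"dp":[13,-1,0],"angular":[0,0,0],"claw":0.95}])

```text
t: 35.8
position: [0.5058, -0.0468, 0.2]
ee_rot: [[0.04, 0.999, -0.0], [0.999, -0.04, -0.0], [-0.0, -0.0, -1.0]]
contact_force: [-0.3, -0.7, -0.1]
grip_width: 0.0829
finger_force: 0.0
```

```bash
python3 g.py; python3 chk.py top+scene loaf_new,18,518,-372,-2.2 loaf_shown,18,623.5,-374,-2.2 round_new,18,650,140,0 half_new,18,525,375,-3.6 square_new,18,663,-140.5,0; python3 - <<'E'
from h import *
im=camera('scene');cv2.imwrite('pics/s5.png',im[:,:,::-1])
im=camera('top');cv2.imwrite('pics/t5.png',im[:,:,::-1])
E
```

```text
t 35.8 p [505.8 -46.8 200. ] yaw -2.27 F [-0.3 -0.7 -0.1] w 82.9 ff 0.0 q7 1.5
loaf_new top [ 516.5 -371.9] -1.8 0.945 dist 0.6
loaf_new scene [ 517.7 -372.2] -3.1 0.931 dist 1.5
loaf_shown top [ 622.5 -373.7] -2.0 0.922 dist 0.6
loaf_shown scene [ 624.3 -373.4] -1.9 0.963 dist 1.9
round_new top [648.8 139.8] 5.5 0.908 dist 1.6
round_new scene [649.7 139.9] 1.0 0.929 dist 1.5
half_new top [523.6 373.1] -6.8 0.87 dist 2.7
half_new scene [523.8 376. ] -4.5 0.962 dist 1.9
square_new top [ 662.9 -145.8] -17.5 0.485 dist 4.0
square_new scene [ 661.6 -139.9] -1.2 0.912 dist 2.1
```

View pics/s5.png

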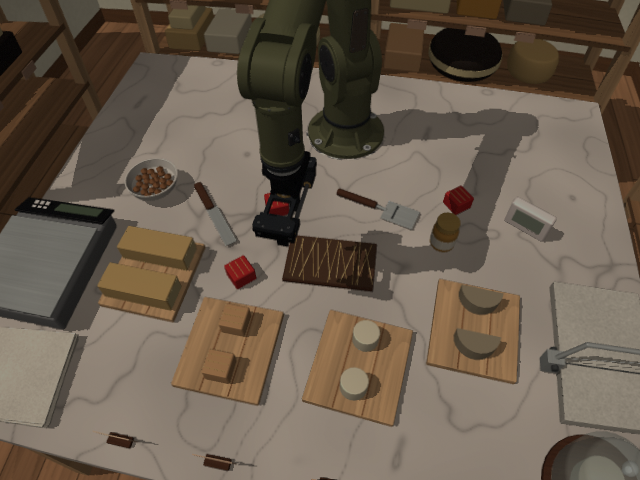

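View pics/t5.png

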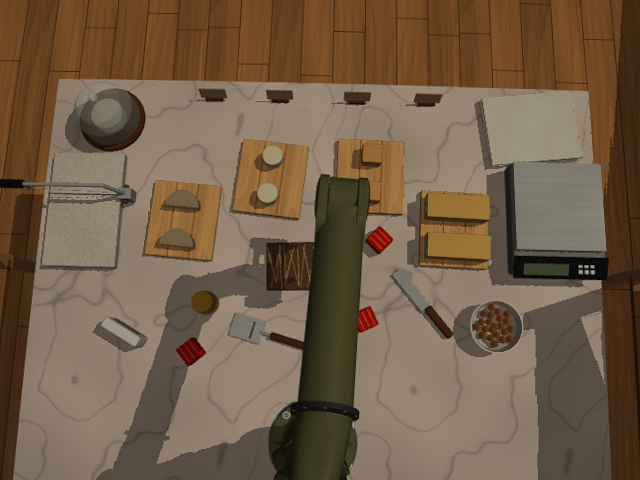

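Both pictures show all four new cheeses flat in the free halves, parallel to their neighbours: loaf (155,247), square (233,318), round (366,335) and half (482,297) in the scene view. The fits agree with the targets within 2 mm or so, apart from the square's top view, which the arm partly hides. The jar and displayed cheeses have not moved, and the arm is clear.

```bash
python3 -c "
from bench import arm
print(arm.close_job())"
```

```text
the job is handed in; nothing more can be done
None
```

I took the pile apart from the top and set all four cheeses flat beside their own kind, parallel to their neighbours, then handed the job in after about 36 s on the robot's clock; the final camera check put each within about 4 mm of its target.

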